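# Press a round flask into its sprung cradle and hold it down

## Robot

A 6-joint arm with a two-finger parallel gripper is mounted at the origin on a cart in front of the work surface, level with it; the furniture and walls round the work are solid. World frame = base frame: x ahead of the robot, y to its left, z up, the work surface at z = 0. Lengths are in m, angles in rad, forces in N, time in s.
With the tool pointing down it reaches from about 0.4 to 0.825 m from the base axis. Payload 7 kg.
Tool frame: the origin (TCP) lies at the very end of the fingers, on their centre line; the grasp point (between the pads) lies 19 mm behind it; z points along the fingers, y is the direction in which the jaws open and shut (so a half turn about z gives the same grasp; the last joint's range is limited). The gripper opens to 88 mm and grips with 3 to 60 N. Pads are 19 mm wide; open, the fingers measure 130 mm over their backs; the gripper's body (78 mm by 193 mm) begins 47 mm behind the grasp point.
Start: joints at [1.625, 0.359, 0.012, 0, -1.224, -0.288], TCP at [0.156, 0.657, 0.227] pointing down, gripper open.
Joint ranges: [-3.07, 3.07], [-1.43, 2.12], [-1.02, 1.25], [-3.03, 1.67], [-3.05, -0], [-3.03, 3.03]. Speed limits (rad/s): [2.39, 2.39, 3.01, 3.14, 3.14, 3.14].

## Interface

Orientations are given as [roll, pitch, yaw] about the fixed x, y, z axes, in that order (R = Rz(yaw) Ry(pitch) Rx(roll)).
In Python, from bench import get_state, grab_frame, sign_off gives the robot as it stands.
- The arm moves only by the tool apply_moves, never from a script. Its arguments are lists of equal length, an entry for each row: "translation": the shift along the tool's x, y, z scaled (see below), a list of three; "spin": the turn about the tool's z scaled (see below); "fingers": the closure, from -1 (fully open) to 1 (shut). A call has 1 to 20 rows; each row is the pose to reach, as a shift and turn from the pose measured when the call began, along the tool's axes at that moment; what a row does not reach only later rows make up. The controller multiplies each number of a shift by 0.3 m and each number of a turn by 45 degrees. A row lasts 1/12 s, in which the tool goes at most 41.7 mm and 7.16 degrees, less where a joint would pass 70% of its speed; a pose out of reach is approached as far as the arm can. A call with a number of a shift or a turn outside -1 to 1 is refused whole. A call with a gripper value outside its range is refused whole. The fingers move at their own pace and stop on an object; "newtons" is the grip in N (left out, the last holds). Time passes only in rows, so rows that repeat a pose let the fingers close. It gives the time, the measured TCP pose, the force and the opening at its end, in the units of the state.
- get_state(): the state, without advancing time (a new reading comes with each control period).
- grab_frame(name): name is "scene" or "top" or "wrist"; returns a dict with "img" (400x640x3 uint8, blue, green, red), "mtx" (3x3 intrinsics, pixels), "R" (3x3) and "t" (3): a world point X has camera coordinates R X + t. Camera axes: x right, y down, z forward; pixel columns grow to the right and rows downward; lengths in m; the calibration is good to about 2 mm. A picture is of the moment at which its call begins. There is no depth.
- sign_off(): hands the job in, once; it reports no verdict.
The state is a dict: "clock": time; "joints": joint angles; "joint_vel": joint speeds; "tau": joint torques, N m; "tcp_pos": TCP position; "tool_rot": TCP orientation; "wrist_force": force on the tool from outside, world axes, zero at the start; "moment": the same for the moment, N m; "opening": finger opening in m.
Only numpy, scipy, OpenCV 4.12 (cv2) and the standard library are available. Lean on these libraries where they do the work, as an engineer would, in place of code of your own. Each camera call takes 0.05 s, during which the arm holds its last target.

## Task

Take the larger round-bottomed flask out of its cork ring, seat it upright in the ring of the sprung cradle and press it straight down against the springs, so that the ring sinks well past half of its 24 mm travel. Finish while holding the flask pressed down like that, so that a colleague can close the retaining clip over it. Do not press with excessive force, never tip the flask over, and leave the smaller flask and the other things on the worktop where they are.

Things in the scene. Friction and masses are not known exactly. Their poses are not given: they have to be found in the camera images.
- large_flask: Larger of two round amber glass flasks, 0.15-0.31 kg, 142 mm tall. Ball bulb 78 mm across; straight neck 24 mm across, free to grip 82 to 124 mm above the origin; lip 29 mm across at 125-128 mm; fixed white stopper 25 mm across at 128-142 mm. Origin: lowest point of the bulb, on the axis; z up the neck. Starts upright in a cork ring, origin 10 mm above the worktop, over 0.14 m from the other flask.
- small_flask: Smaller round-bottomed flask of the same kind, 119 mm tall, bulb 52 mm in diameter, same neck and stopper; upright in the other cork ring. It would drop through the cradle; it stays where it is. Origin: lowest point of the bulb.
- cork_ring_1: Cork rest ring, 80 mm across, 20 mm high, 40 mm hole, fixed to the worktop; the larger flask stands in it (the two rings look alike and may lie in either place). Origin: centre of the underside.
- cork_ring_2: The same cork ring with the smaller flask. Origin: centre of the underside.
- cradle: Sprung ring cradle, fixed to the worktop: round grey foot 136 mm in diameter and 14 mm thick, with two upright guide posts (14 mm caps, top at 89 mm) at y = +58 and -58 mm in its own frame. Origin: centre of the underside, z up. The space above it is free.
- ring_centre (a point): Centre of the cradle's level black ring (round section 8 mm thick, opening 54 mm, middle line 62 mm in diameter), 75 mm above the worktop when up; moves with the ring. When the larger flask is seated its bulb rests all round on the ring, its origin 9 mm below this point and on the same vertical.
- cradle_ring (a joint): How far the ring is pressed straight down its posts, in m: 0 up (held up by springs), 0.024 fully down on its stop. Pressing takes about 3 N at the start and 14 N fully down (450 N/m); the flask's weight alone sinks it by 1 mm at most.
- dropper: Dropper bottle with a pointed cap, 33 mm in diameter, 75 mm tall, standing between the flasks; bystander. Origin: centre of the underside.
- tape: Roll of tape lying flat, 60 mm across, 19 mm high; bystander. Origin: centre of the underside.
- cup: White lidded sample cup, 51 mm across, 63 mm tall, near the right edge; bystander. Origin: centre of the underside.
- jar: Dark screw jar, 64 mm across, 110 mm tall, behind the cradle, fixed; bystander. Origin: centre of the underside.
- carton: Small carton, 31 x 80 x 30 mm, at the front edge left of the middle; bystander. Origin: centre of the underside.

How it is judged:
By the outcome, as a careful person would: the job done as asked, in the order asked, and still so for the second after the job is handed in, while the arm keeps its last pose, push and grip.
It also fails if it takes over 35 s, if anything falls off the work surface, if the arm or the gripper's body presses on something with over 40 N, if the wrist force passes 120 N, or if a joint passes its speed limit or range.

## Working session

There is one attempt and no reset: what is moved stays moved. The work goes in short steps, Python scripts to look and compute and a tool call to move; the robot and the scene stay as the last step left them, time stands still between calls to the robot, and variables do not carry over. Pictures are saved under pics/ and viewed, and the job is handed in when it is done.

Besides the shell and the picture viewer there is one more tool, called after "Call:" as name(argument=value, ...), one argument or row to a line, values as JSON. apply_moves: Moves the arm, as the interface text tells. Its arguments: {"type":"object","properties":{"translation":{"type":"array"},"spin":{"type":"array"},"fingers":{"type":"array"},"newtons":{"type":"number"}},"required":["translation","spin","fingers"]}

```bash
mkdir -p pics; ls; python3 - <<'E'
from bench import *
import cv2
s=get_state();print({k:s[k] for k in s})
for n in("scene","top","wrist"):
    f=grab_frame(n);cv2.imwrite(f"pics/{n}0.png",f["img"]);print(n,f["mtx"],f["R"],f["t"])
E
```

```text
pics
{'clock': 0.0, 'joints': array([ 1.62505978e+00,  3.59391824e-01,  1.10521394e-02, -3.16943898e-04,
       -1.22409721e+00, -2.88108028e-01]), 'joint_vel': array([ 0.00101779,  0.000481  ,  0.00039016, -0.00053751, -0.00057257,
       -0.0021564 ]), 'tau': array([ 1.48743202e-03, -5.82717061e+01,  2.93052274e+01,  6.99721947e+00,
        6.83462567e-03, -1.49993011e-04]), 'tcp_pos': array([0.15633013, 0.65614593, 0.22562255]), 'tool_rot': array([ 3.13993504e+00, -1.80523880e-04, -2.33952366e-01]), 'wrist_force': array([ 0.39470536, -0.97170373,  0.67815592]), 'moment': array([-0.02633943,  0.00352644,  0.03427844]), 'opening': 0.08717094756318483}
scene [[440.15501973   0.         317.68162079]
 [  0.         440.15501973 202.61174312]
 [  0.           0.           1.        ]] [[ 0.53066541 -0.84726703  0.02308246]
 [-0.3738751  -0.2584347  -0.89074627]
 [ 0.76066525  0.46405828 -0.4539144 ]] [-0.35573758  0.23920191  0.92371304]
top [[425.57854633   0.         319.71950739]
 [  0.         425.57854633 195.29729558]
 [  0.           0.           1.        ]] [[-0.02471489 -0.99968753 -0.00374376]
 [-0.97634535  0.02494212 -0.21477349]
 [ 0.21479976 -0.0016529  -0.97665671]] [-0.0557383   0.57477395  1.08046805]
wrist [[353.37385279   0.         320.18514785]
 [  0.         353.37385279 198.28152944]
 [  0.           0.           1.        ]] [[-0.23131594 -0.97287679  0.00192044]
 [-0.92419075  0.22035589  0.31195309]
 [-0.3039151   0.07038487 -0.95009556]] [ 0.67413993 -0.03894251  0.39231182]
```

View pics/scene0.png

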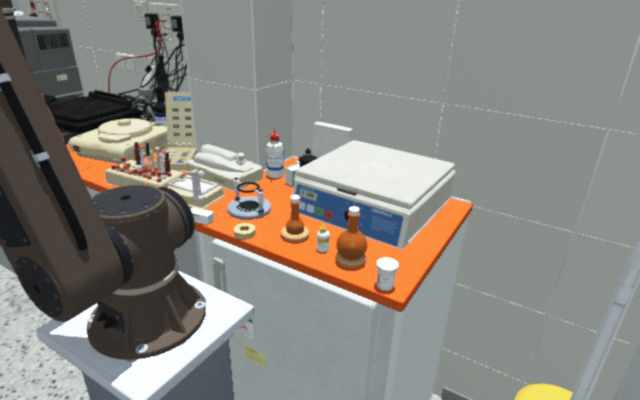

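View pics/top0.png

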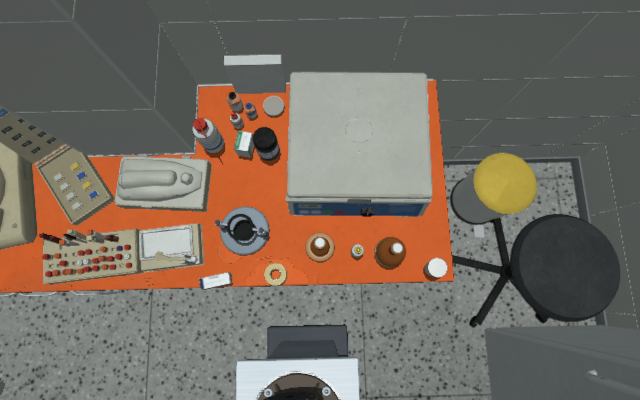

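View pics/wrist0.png

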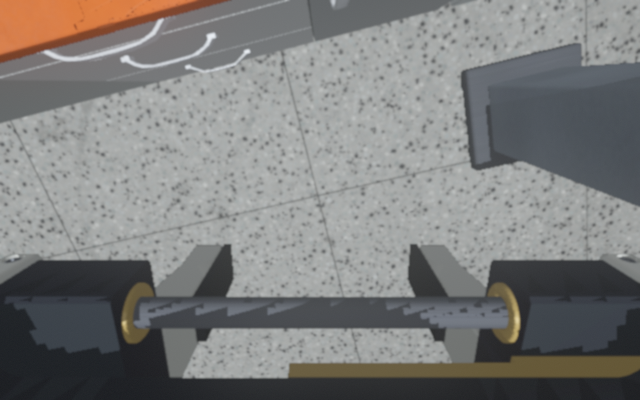

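```bash
python3 - <<'E'
import cv2
t=cv2.imread("pics/top0.png");cv2.imwrite("pics/topz.png",cv2.resize(t[180:310,190:460],(800,385),interpolation=cv2.INTER_CUBIC))
t=cv2.imread("pics/scene0.png");cv2.imwrite("pics/scz.png",cv2.resize(t[140:310,190:460],(800,504),interpolation=cv2.INTER_CUBIC))
E
```

```text
(no output)
```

View pics/topz.png

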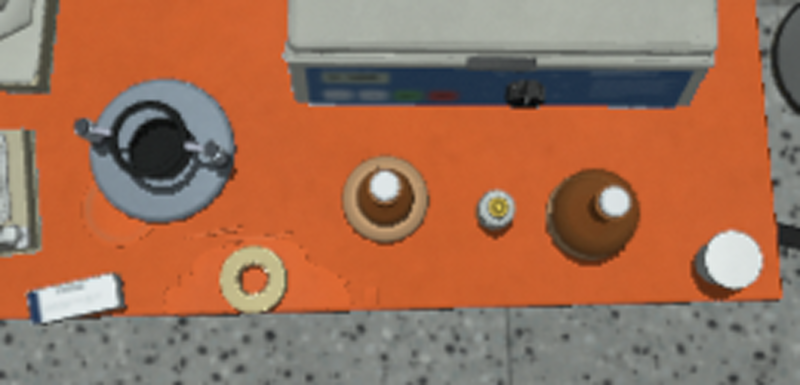

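View pics/scz.png

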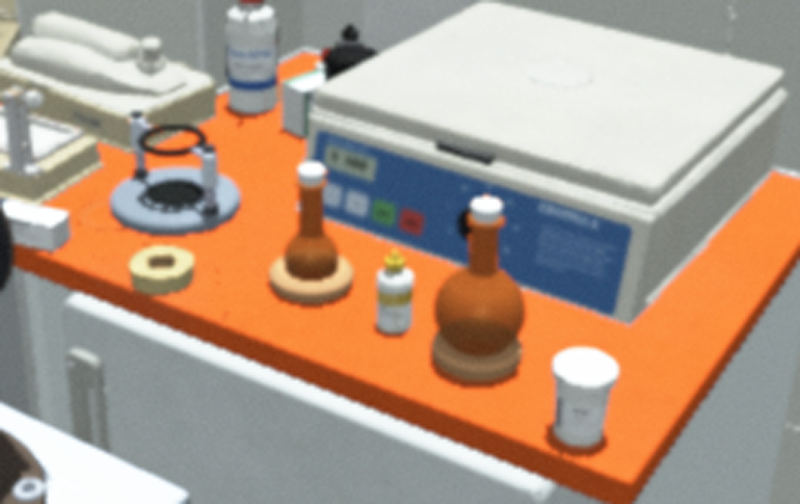

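```bash
cat > h.py <<'E'
import numpy as np,cv2
from bench import *
def ray(f,uv,z):
    d=f["R"].T@np.linalg.solve(f["mtx"],[uv[0],uv[1],1.]); c=-f["R"].T@f["t"]
    return c+d*(z-c[2])/d[2]
def proj(f,X):
    p=f["mtx"]@(f["R"]@np.array(X)+f["t"]); return p[:2]/p[2]
def comps(m,off=(0,0),amin=15):
    n,l,s,c=cv2.connectedComponentsWithStats(m.astype(np.uint8))
    return [(s[i],c[i]+np.array(off)) for i in range(1,n) if s[i][4]>=amin]
E
python3 - <<'E'
from h import *
T=grab_frame("top");S=grab_frame("scene")
for n,f,(x0,y0,x1,y1) in(("top",T,(300,225,450,285)),("sc",S,(280,190,400,300))):
    im=f["img"][y0:y1,x0:x1];hsv=cv2.cvtColor(im,cv2.COLOR_BGR2HSV)
    w=(hsv[...,1]<50)&(hsv[...,2]>170)
    am=(hsv[...,0]<16)&(hsv[...,1]>130)&(hsv[...,2]<175)
    cv2.imwrite(f"pics/m{n}.png",cv2.resize(np.hstack([w,am]).astype(np.uint8)*255,None,fx=2,fy=2))
    for s,c in comps(w):print(n,"white",s+np.array([x0,y0,0,0,0]),c,ray(f,c,.145))
    for s,c in comps(am,amin=60):print(n,"amber",s+np.array([x0,y0,0,0,0]),c,ray(f,c,.049))
# foot in top
im=T["img"][195:265,205:285];hsv=cv2.cvtColor(im,cv2.COLOR_BGR2HSV)
m=(hsv[...,1]<120)|(hsv[...,2]<90)
cs,_=cv2.findContours(m.astype(np.uint8),cv2.RETR_EXTERNAL,cv2.CHAIN_APPROX_NONE)
c=max(cs,key=cv2.contourArea);h=cv2.fitEllipse(cv2.convexHull(c));print(h, h[0][0]+205,h[0][1]+195,ray(T,(h[0][0]+205,h[0][1]+195),.012))
im=T["img"][170:300,190:460]
E
python3 - <<'E'
import cv2
t=cv2.imread("pics/top0.png");cv2.imwrite("pics/tc.png",cv2.resize(t[200:262,210:280],None,fx=9,fy=9,interpolation=cv2.INTER_CUBIC))
t=cv2.imread("pics/scene0.png");cv2.imwrite("pics/scc.png",cv2.resize(t[172:222,220:280],None,fx=11,fy=11,interpolation=cv2.INTER_CUBIC))
E
```

```text
top white [315 238  10  10  71] [19.35211268 17.21126761] [1.07675663 0.74234126 0.145     ]
top white [352 244  11  12  42] [56.92857143 24.35714286] [1.05181871 0.63651569 0.145     ]
top white [393 243   9  10  72] [97.13888889 22.41666667] [1.05479402 0.52688308 0.145     ]
top white [428 258  19  19 287] [137.14982578  42.16027875] [0.99162242 0.41318259 0.145     ]
top amber [311 238  19  18 179] [19.79888268 23.26815642] [1.1257876  0.81369849 0.049     ]
top amber [374 237  32  33 676] [89.01035503 28.10798817] [1.1038657  0.60476869 0.049     ]
top amber [423 266  24  16  93] [130.64516129  52.04301075] [1.02143367 0.4748738  0.049     ]
sc white [327 190  73  23 341] [89.95894428 10.57771261] [3.74125225 5.84534421 0.145     ]
sc white [362 190  38  12 229] [106.37117904   3.38427948] [4.98784317 7.25052214 0.145     ]
sc white [291 194   9   6  45] [14.8         6.73333333] [3.36933891 7.17805813 0.145     ]
sc white [349 206  11   7  59] [73.84745763 18.76271186] [2.83689983 4.78445313 0.145     ]
sc white [318 231  11   7  59] [43.22033898 44.18644068] [1.4690321  2.97348085 0.145     ]
sc white [377 257  22  15 242] [107.14876033  73.89669421] [1.06894421 1.62182387 0.145     ]
sc white [280 264  89  36 589] [40.95415959 93.29032258] [0.61784693 1.45868698 0.145     ]
sc amber [286 203  18  32 321] [14.3894081  31.17133956] [2.17839491 4.86128333 0.049     ]
sc amber [347 212  18  25 188] [72.62765957 34.02659574] [2.44122666 4.20544504 0.049     ]
sc amber [336 238  31  32 557] [70.45601436 62.42549372] [1.45402975 2.63301436 0.049     ]
sc amber [280 256 111  44 730] [52.52054795 89.80821918] [0.9012488  1.90189631 0.049     ]
sc amber [375 283  19  11  65] [102.70769231  99.8       ] [0.93024841 1.49032965 0.049     ]
((37.72826385498047, 34.794593811035156), (47.57571792602539, 53.87020492553711), 99.82722473144531) 242.72826385498047 229.79459381103516 [0.4922616  0.14452828 0.012     ]
```

View pics/tc.png

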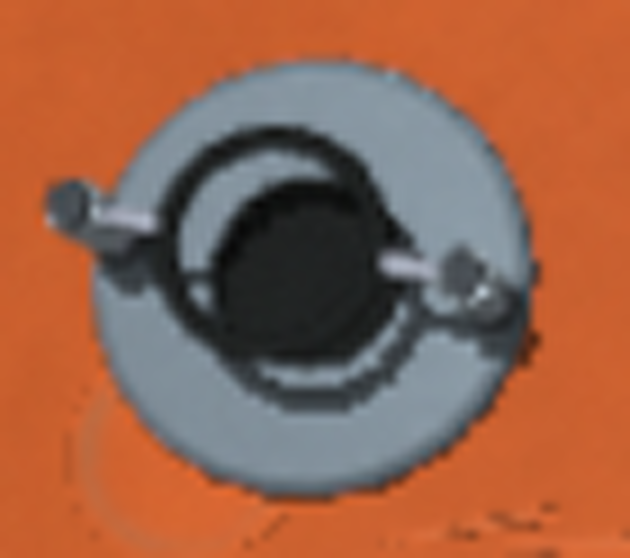

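View pics/scc.png

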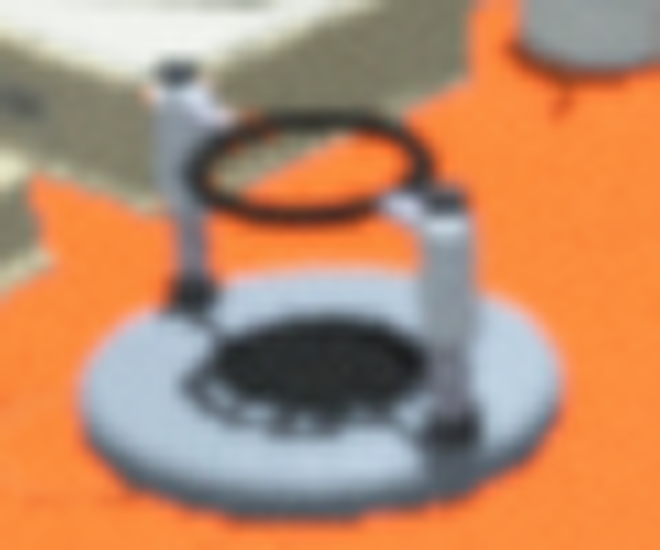

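```bash
python3 - <<'E'
from h import *
T=grab_frame("top");S=grab_frame("scene")
P=lambda z,k,o:((np.array(z)+.5)/k-.5+np.array(o))
tp=lambda z:P(z,9,(210,200)); sp=lambda z:P(z,11,(220,172))
print("cam",-T["R"].T@T["t"],-S["R"].T@S["t"])
a,b=ray(T,tp((70,200)),.089),ray(T,tp((463,268)),.089);print("caps top",a,b,(a+b)/2,np.linalg.norm(a-b))
a,b=ray(S,sp((178,72)),.089),ray(S,sp((445,198)),.089);print("caps scene",a,b,(a+b)/2,np.linalg.norm(a-b))
print("foot top",ray(T,(242.73,229.8),.012))
print("ring scene",ray(S,sp((312,166)),.075))
print("foot scene (top face)",ray(S,sp((322,377)),.014))
print("ring top",ray(T,tp((278,242)),.075))
for n,f,w,bb in(("top",T,(397.14-0,247.42),(389.01,253.1)),("sc",S,(353.85,208.8),(350.46,245.0))):
    pass
print("bulb top",ray(T,(373.5+16,236.5+16.5),.049),"stopper top",ray(T,(397.14,247.42),.150))
print("stopper sc",ray(S,(353.85,211.3),.145),"bulb sc",ray(S,(351.2,245),.049))
print("small",ray(T,(319.35,242.2),.127),"dropper",ray(T,(357,249),.07),"tape",ray(T,(275.5,273.5),.019),"cup",ray(T,(437,267.5),.063),"jar",ray(T,(265,140),.11))
for u,z in(((288,206),.1),((428,206),.1),((289,215),.0),((425,215),0)):print("box",ray(T,u,z))
E
```

```text
cam [ 0.32771603 -0.06827106  1.1784839 ] [-0.42442714 -0.66824333  0.64056616]
caps top [0.50394568 0.19652742 0.089     ] [0.48140786 0.08339033 0.089     ] [0.49267677 0.13995887 0.089     ] 0.11536011205096117
caps scene [0.49715124 0.19059717 0.089     ] [0.47528054 0.07841099 0.089     ] [0.48621589 0.13450408 0.089     ] 0.1142981484294699
foot top [0.49224646 0.14452328 0.012     ]
ring scene [0.49341249 0.14004624 0.075     ]
foot scene (top face) [0.48692462 0.13483369 0.014     ]
ring top [0.49234317 0.13913367 0.075     ]
bulb top [ 0.41566944 -0.25029429  0.049     ] stopper top [ 0.42068748 -0.25319722  0.15      ]
stopper sc [ 0.41652708 -0.25738003  0.145     ] bulb sc [ 0.41691487 -0.25624412  0.049     ]
small [ 0.44041852 -0.06620669  0.127     ] dropper [ 0.42644666 -0.16329849  0.07      ] tape [0.37104623 0.05364634 0.019     ] cup [ 0.37429244 -0.36846176  0.063     ] jar [0.71627064 0.07104636 0.11      ]
box [0.53872477 0.01245081 0.1       ]
box [ 0.52954045 -0.34845162  0.1       ]
box [0.53248694 0.01735219 0.        ]
box [ 0.52281361 -0.36399162  0.        ]
```

```bash
cat >> h.py <<'E'
from scipy.spatial.transform import Rotation as Ro
def to(*targets,yaw=None):
    s=get_state();R=Ro.from_euler("xyz",s["tool_rot"]).as_matrix()
    print("clk %.2f"%s["clock"],s["tcp_pos"].round(4),s["tool_rot"].round(4),"F",s["wrist_force"].round(1),"op",round(s["opening"],4),"j",s["joints"].round(2))
    for t in targets:
        d=R.T@(np.array(t)-s["tcp_pos"]); print(t,(d/.3).round(4),"rows",np.linalg.norm(d)/.0417)
    if yaw is not None:
        Rt=Ro.from_euler("xyz",[np.pi,0,yaw]).as_matrix(); print("spin",Ro.from_matrix(R.T@Rt).as_rotvec().round(4)/(np.pi/4))
E
python3 -c "
from h import *
to([.30,.56,.28],[.38,.45,.28],yaw=0)"
```

```text
clk 0.35 [0.1564 0.6565 0.2263] [ 3.1412e+00 -1.0000e-04 -2.3380e-01] F [0.1 0.4 1. ] op 0.0872 j [ 1.63  0.36  0.01 -0.   -1.22 -0.29]
[0.3, 0.56, 0.28] [ 0.5403  0.2022 -0.1788] rows 4.345070636073117
[0.38, 0.45, 0.28] [ 0.8846  0.4971 -0.1787] rows 7.4126477287403
spin [ 0.0005093  -0.         -0.29768341]
```

Call:
apply_moves(
  translation=[
    [0.2,0.08,-0.18],
    [0.4,0.15,-0.18],
    [0.54,0.2,-0.18],
    [0.6,0.25,-0.18],
    [0.88,0.5,-0.18],
    [0.88,0.5,-0.18],
    [0.88,0.5,-0.18],
    [0.88,0.5,-0.18],
  ],
  spin=[0,0,0,0,0,0,0,0],
  fingers=[-1,-1,-1,-1,-1,-1,-1,-1],
)

```text
clock: 1.02
tcp_pos: [0.3801, 0.4466, 0.281]
tool_rot: [3.142, -0.0, -0.235]
wrist_force: [-0.2, 0.6, 0.2]
opening: 0.0876
```

```bash
python3 -c "
from h import *
to([.48,.20,.28])"
```

```text
clk 1.02 [0.3801 0.4466 0.281 ] [ 3.1416e+00 -3.0000e-04 -2.3500e-01] F [-0.2  0.6  0.2] op 0.0876 j [ 1.2   0.18 -0.1   0.   -1.28  0.14]
[0.48, 0.2, 0.28] [0.5154 0.7218 0.0034] rows 6.380684757061822
```

Call:
apply_moves(
  translation=[
    [0.52,0.72,0],
    [0.52,0.72,0],
    [0.52,0.72,0],
    [0.52,0.72,0],
    [0.52,0.72,0],
    [0.52,0.72,0],
    [0.52,0.72,0],
    [0.52,0.72,0],
  ],
  spin=[0,0,0,0,0,0,0,0],
  fingers=[-1,-1,-1,-1,-1,-1,-1,-1],
)

```text
clock: 1.68
tcp_pos: [0.4823, 0.1967, 0.2814]
tool_rot: [-3.142, -0.001, -0.239]
wrist_force: [-0.5, -0.3, -0.5]
opening: 0.0876
```

```bash
python3 -c "
from h import *
to([.48,-.05,.28])
f=grab_frame('wrist');cv2.imwrite('pics/w1.png',f['img'])
print(proj(f,[.491,.139,.075]))"
```

```text
clk 1.68 [0.4823 0.1967 0.2814] [-3.1416e+00 -7.0000e-04 -2.3850e-01] F [-0.5 -0.3 -0.5] op 0.0876 j [ 0.76  0.07 -0.24  0.   -1.26  0.57]
[0.48, -0.05, 0.28] [0.1868 0.801  0.0048] rows 5.9175604884295945
[372.35427535 146.51070223]
```

View pics/w1.png

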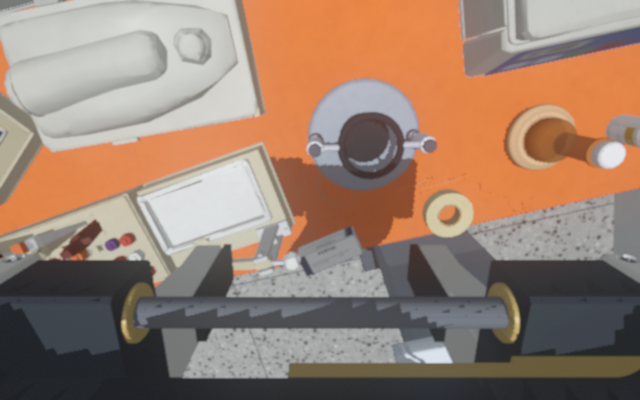

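The wrist view shows the cradle ring centred near (372,146), its caps at (316,149) and (428,146), matching my projection of (0.491, 0.139, 0.075). Next is the flask.

Call:
apply_moves(
  translation=[
    [0.18,0.8,0],
    [0.18,0.8,0],
    [0.18,0.8,0],
    [0.18,0.8,0],
    [0.18,0.8,0],
    [0.18,0.8,0],
    [0.18,0.8,0],
  ],
  spin=[0,0,0,0,0,0,0],
  fingers=[-1,-1,-1,-1,-1,-1,-1],
)

```text
clock: 2.32
tcp_pos: [0.4771, -0.0518, 0.2815]
tool_rot: [3.141, -0.001, -0.242]
wrist_force: [0.1, 0.4, 0.2]
opening: 0.0879
```

```bash
python3 -c "
from h import *
to([.417,-.25,.28])"
```

```text
clk 2.32 [ 0.4771 -0.0518  0.2815] [ 3.1413e+00 -7.0000e-04 -2.4190e-01] F [0.1 0.4 0.2] op 0.0879 j [ 0.3  -0.   -0.31  0.   -1.26  1.03]
[0.417, -0.25, 0.28] [-0.0365  0.6893  0.005 ] rows 4.966024882588953
```

Call:
apply_moves(
  translation=[
    [-0.04,0.69,0],
    [-0.04,0.69,0],
    [-0.04,0.69,0],
    [-0.04,0.69,0],
    [-0.04,0.69,0],
    [-0.04,0.69,0],
    [-0.04,0.69,0],
    [-0.04,0.69,0],
  ],
  spin=[0,0,0,0,0,0,0,0],
  fingers=[-1,-1,-1,-1,-1,-1,-1,-1],
)

```text
clock: 2.98
tcp_pos: [0.4162, -0.2496, 0.2814]
tool_rot: [3.142, -0.001, -0.243]
wrist_force: [0.4, 0.6, 0.3]
opening: 0.0875
```

```bash
python3 -c "
from h import *
to([.417,-.255,.28])
f=grab_frame('wrist');cv2.imwrite('pics/w2.png',f['img'])
print(-f['R'].T@f['t'])
print(proj(f,[.417,-.255,.152]),proj(f,[.417,-.255,.049]))"
```

```text
clk 2.98 [ 0.4162 -0.2496  0.2814] [ 3.1415e+00 -7.0000e-04 -2.4270e-01] F [0.4 0.6 0.3] op 0.0875 j [-0.13  0.01 -0.3   0.   -1.26  1.46]
[0.417, -0.255, 0.28] [0.007  0.0167 0.0047] rows 0.13478760301209153
[ 0.49873357 -0.26992686  0.43930625]
[326.07187329 185.63674113] [324.57497116 160.17795133]
```

View pics/w2.png

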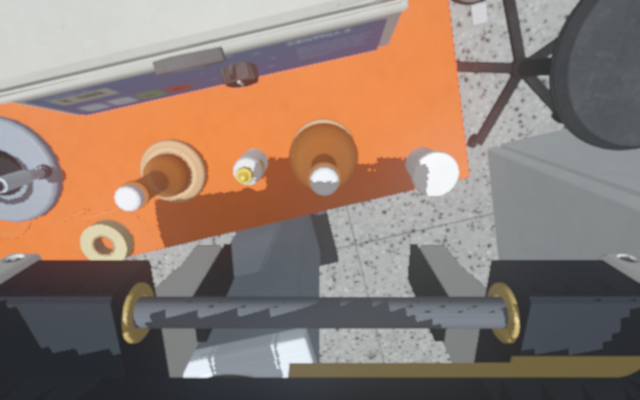

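```bash
python3 - <<'E'
from h import *
f=grab_frame('wrist');im=f['img'];hsv=cv2.cvtColor(im,cv2.COLOR_BGR2HSV)
w=(hsv[...,1]<45)&(hsv[...,2]>150)
for s,c in comps(w[155:205,300:350],(300,155)):print(s,c)
am=(hsv[...,0]<16)&(hsv[...,1]>100)&(hsv[...,2]<190)
for s,c in comps(am[100:200,270:370],(270,100),100):print(s,c)
cv2.imwrite('pics/w2z.png',cv2.resize(im[105:205,270:380],None,fx=7,fy=5.8 and 7,interpolation=cv2.INTER_CUBIC)[:600])
to([.417,-.255,.28])
E
```

```text
[ 11  12  28  26 590] [324.54067797 179.41016949]
[   0   23  100   77 5285] [319.66982025 165.58940397]
clk 3.08 [ 0.4166 -0.2488  0.2815] [ 3.1415e+00 -8.0000e-04 -2.4030e-01] F [-0.2  1.1  0.2] op 0.0879 j [-0.13  0.01 -0.3   0.   -1.26  1.46]
[0.417, -0.255, 0.28] [0.0064 0.0199 0.005 ] rows 0.15424188053365515
```

View pics/w2z.png

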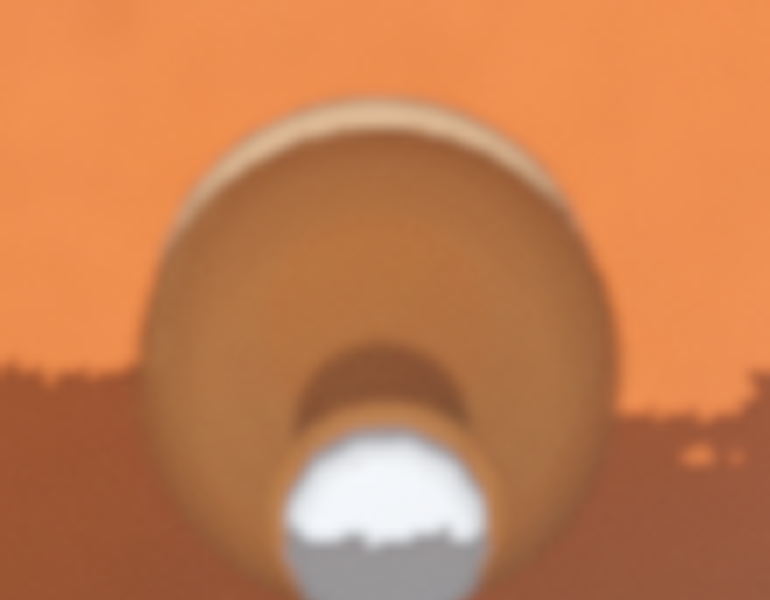

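```bash
python3 - <<'E'
from h import *
f=grab_frame('wrist');im=f['img']
for y in range(160,200,2): print(y, ''.join('#' if im[y,x].min()>120 else '.' for x in range(305,345)))
for p,z in(((324.8,180),.150),((324.3,157.6),.049)):print(ray(f,p,z))
for x,y,z in((.417,-.255,.049),): pass
to([.42,-.255,.28])
E
```

```text
160 ........................................
162 ........................................
164 ........................................
166 ................########................
168 ............#################...........
170 ..........#####################.........
172 ........#########################.......
174 .......###########################......
176 ......#############################.....
178 .....##############################.....
180 ......##############################....
182 ......#############################.....
184 .......############################.....
186 .......###########################......
188 ........#########################.......
190 ..........######################........
192 ............#################...........
194 ...............###########..............
196 ........................................
198 ........................................
[ 0.42192724 -0.25416439  0.15      ]
[ 0.42036365 -0.25455589  0.049     ]
clk 3.13 [ 0.4166 -0.2487  0.2816] [ 3.1414e+00 -1.0000e-03 -2.3970e-01] F [-0.6  0.4  0.2] op 0.0873 j [-0.13  0.01 -0.3   0.   -1.26  1.46]
[0.42, -0.255, 0.28] [0.0159 0.0179 0.0053] rows 0.17624153130653838
```

Call:
apply_moves(
  translation=[
    [0.015,0.018,0.0],
    [0.015,0.018,0.1],
    [0.015,0.018,0.2],
    [0.015,0.018,0.28],
    [0.015,0.018,0.28],
    [0.015,0.018,0.28],
  ],
  spin=[0,0,0,0,0,0],
  fingers=[-1,-1,-1,-1,-1,-1],
)

```text
clock: 3.63
tcp_pos: [0.4199, -0.2546, 0.1973]
tool_rot: [3.141, 0.001, -0.238]
wrist_force: [0.6, -0.7, 1.7]
opening: 0.0875
```

```bash
python3 - <<'E'
from h import *
to([.42,-.255,.096])
f=grab_frame('wrist');cv2.imwrite('pics/w3.png',f['img'])
f=grab_frame('scene');cv2.imwrite('pics/s3.png',cv2.resize(f['img'][140:310,240:460],(800,618-20)))
E
```

```text
clk 3.63 [ 0.4199 -0.2546  0.1973] [ 3.1409e+00  1.4000e-03 -2.3810e-01] F [ 0.6 -0.7  1.7] op 0.0875 j [-0.14  0.08 -0.43  0.   -1.07  1.48]
[0.42, -0.255, 0.096] [0.0013 0.001  0.3375] rows 2.4284410137466033
```

View pics/w3.png

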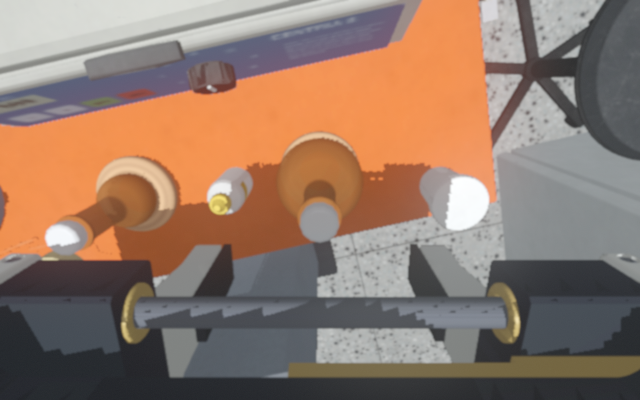

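View pics/s3.png

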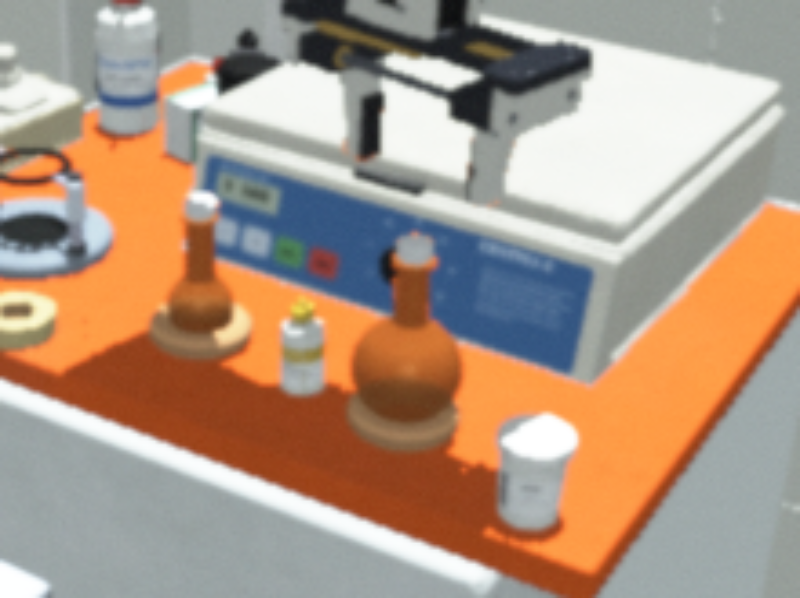

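The stopper sits midway between the fingers, at (320,222). The way down is clear, so I descend and grip.

Call:
apply_moves(
  translation=[
    [0,0,0.1],
    [0,0,0.2],
    [0,0,0.28],
    [0,0,0.337],
    [0,0,0.337],
    [0,0,0.337],
    [0,0,0.337],
  ],
  spin=[0,0,0,0,0,0,0],
  fingers=[-1,-1,-1,-1,-1,-1,-1],
)

```text
clock: 4.32
tcp_pos: [0.4231, -0.2557, 0.1002]
tool_rot: [3.141, -0.006, -0.238]
wrist_force: [-0.1, 0.1, 1.0]
opening: 0.0877
```

```bash
python3 - <<'E'
from h import *
to([.42,-.255,.096])
f=grab_frame('wrist');cv2.imwrite('pics/w4.png',f['img'])
f=grab_frame('scene');cv2.imwrite('pics/s4.png',cv2.resize(f['img'][160:290,280:440],(738,600)))
E
```

```text
clk 4.32 [ 0.4231 -0.2557  0.1002] [ 3.1406 -0.0061 -0.2378] F [-0.1  0.1  1. ] op 0.0877 j [-0.14  0.18 -0.55  0.   -0.83  1.48]
[0.42, -0.255, 0.096] [-0.0107  0.0003  0.014 ] rows 0.12682732646054412
```

View pics/w4.png

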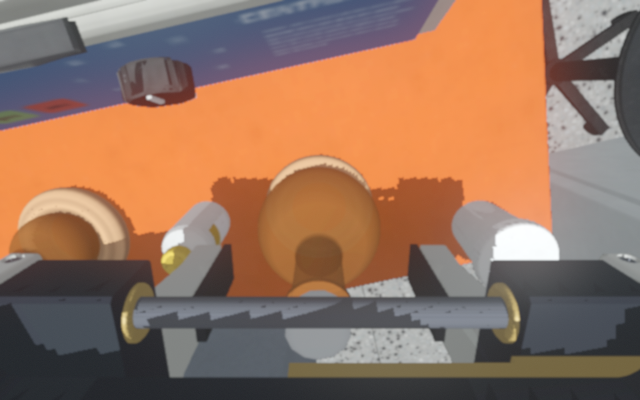

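View pics/s4.png

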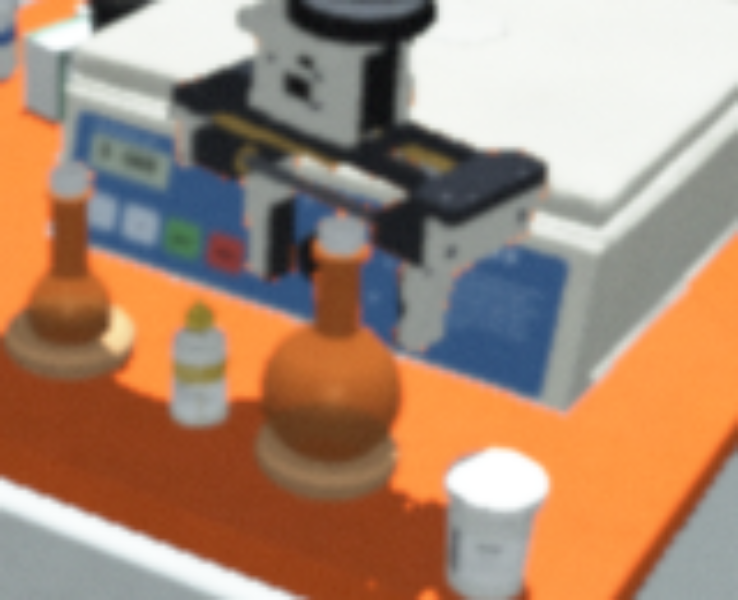

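```bash
python3 - <<'E'
from h import *
f=grab_frame('scene');k=738/160
to([.42,-.255,.096])
s=get_state();R=Ro.from_euler("xyz",s["tool_rot"]).as_matrix();p=s['tcp_pos']
q=lambda X:(((proj(f,X)-[280,160])+.5)*k-.5).round(0)
print("tcp",q(p),"fingers",q(p+R@[0,.05,0]),q(p-R@[0,.05,0]))
for xy in((.42,-.255),(.423,-.256),(.417,-.256)):
  print(xy,[q([*xy,z]) for z in(.152,.137,.1,.05)])
E
```

```text
clk 4.47 [ 0.4226 -0.2555  0.0998] [ 3.141  -0.006  -0.2382] F [-0.5 -0.5 -0.7] op 0.0879 j [-0.14  0.18 -0.56  0.   -0.82  1.48]
[0.42, -0.255, 0.096] [-0.0089  0.0005  0.0126] rows 0.11132814581580948
tcp [340. 308.] fingers [412. 344.] [271. 274.]
(0.42, -0.255) [array([342., 223.]), array([341., 248.]), array([336., 309.]), array([331., 389.])]
(0.423, -0.256) [array([347., 221.]), array([345., 246.]), array([341., 308.]), array([335., 387.])]
(0.417, -0.256) [array([341., 225.]), array([340., 251.]), array([335., 312.]), array([330., 392.])]
```

Call:
apply_moves(
  translation=[
    [-0.009,0,0.012],
    [-0.009,0,0.012],
    [-0.009,0,0.012],
    [-0.009,0,0.012],
    [-0.009,0,0.012],
    [-0.009,0,0.012],
    [-0.009,0,0.012],
    [-0.009,0,0.012],
    [-0.009,0,0.012],
    [-0.009,0,0.012],
    [-0.009,0,0.012],
    [-0.009,0,0.012],
  ],
  spin=[0,0,0,0,0,0,0,0,0,0,0,0],
  fingers=[-1,-1,0.2,0.3,0.4,0.6,1,1,1,1,1,1],
  newtons=15,
)

```text
clock: 5.47
tcp_pos: [0.4201, -0.2548, 0.0962]
tool_rot: [3.141, -0.006, -0.238]
wrist_force: [0.2, 0.9, 0.2]
opening: 0.0276
```

```bash
python3 - <<'E'
from h import *
to([.42,-.255,.096])
f=grab_frame('scene');cv2.imwrite('pics/s5.png',cv2.resize(f['img'][160:290,280:440],(738,600)))
E
```

```text
clk 5.47 [ 0.4201 -0.2548  0.0962] [ 3.141  -0.0061 -0.2382] F [0.2 0.9 0.2] op 0.0276 j [-0.14  0.18 -0.57  0.   -0.81  1.47]
[0.42, -0.255, 0.096] [-0.0001  0.0005  0.0007] rows 0.006670732505265305
```

View pics/s5.png

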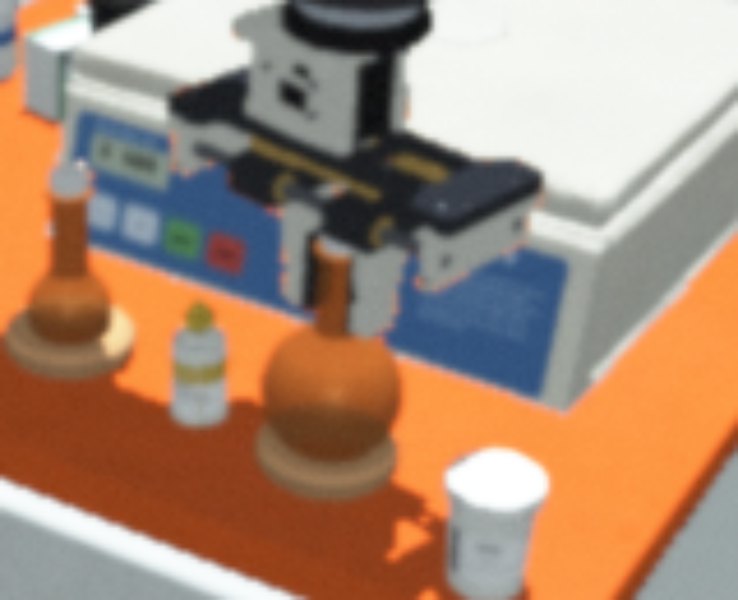

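Call:
apply_moves(
  translation=[
    [0,0,0],
    [0,0,0],
    [0,0,0],
    [0,0,0],
    [0,0,0],
  ],
  spin=[0,0,0,0,0],
  fingers=[1,1,1,1,1],
  newtons=45,
)

```text
clock: 5.93
tcp_pos: [0.4201, -0.2548, 0.0962]
tool_rot: [3.141, -0.006, -0.238]
wrist_force: [-0.7, 0.3, 0.9]
opening: 0.0255
```

```bash
python3 - <<'E'
from h import *
to([.42,-.255,.25])
E
```

```text
clk 5.93 [ 0.4201 -0.2548  0.0962] [ 3.141  -0.0061 -0.2383] F [-0.7  0.3  0.9] op 0.0255 j [-0.14  0.18 -0.57  0.   -0.81  1.47]
[0.42, -0.255, 0.25] [ 0.003   0.0009 -0.5126] rows 3.6879142748386258
```

Call:
apply_moves(
  translation=[
    [0,0,0],
    [0,0,0],
    [0,0,-0.03],
    [0,0,-0.07],
    [0,0,-0.11],
    [0,0,-0.15],
    [0,0,-0.2],
    [0,0,-0.2],
  ],
  spin=[0,0,0,0,0,0,0,0],
  fingers=[1,1,1,1,1,1,1,1],
)

```text
clock: 6.6
tcp_pos: [0.4211, -0.2552, 0.1593]
tool_rot: [3.141, -0.01, -0.238]
wrist_force: [1.2, -0.3, -2.3]
opening: 0.0258
```

```bash
python3 - <<'E'
from h import *
to([.42,-.255,.25])
f=grab_frame('scene');cv2.imwrite('pics/s6.png',cv2.resize(f['img'][130:290,270:440],(638,600)))
E
```

```text
clk 6.60 [ 0.4211 -0.2552  0.1593] [ 3.1406 -0.0102 -0.2377] F [ 1.2 -0.3 -2.3] op 0.0258 j [-0.14  0.11 -0.49  0.   -0.97  1.47]
[0.42, -0.255, 0.25] [-0.0006  0.0005 -0.3024] rows 2.175603085603106
```

View pics/s6.png

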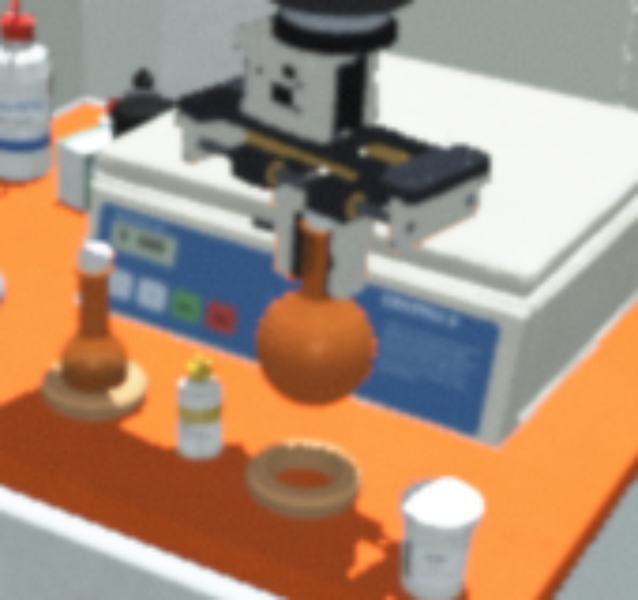

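The flask is out of its ring and hangs upright. I go up, then across to the cradle.

Call:
apply_moves(
  translation=[
    [0,0,-0.1],
    [0,0,-0.2],
    [0,0,-0.3],
    [0,0,-0.34],
    [0.02,-0.1,-0.34],
    [0.04,-0.25,-0.34],
    [0.08,-0.4,-0.34],
    [0.1,-0.55,-0.34],
    [0.1,-0.65,-0.34],
    [0.1,-0.65,-0.34],
  ],
  spin=[0,0,0,0,0,0,0,0,0,0],
  fingers=[1,1,1,1,1,1,1,1,1,1],
)

```text
clock: 7.48
tcp_pos: [0.4964, -0.0669, 0.259]
tool_rot: [-3.141, -0.008, -0.234]
wrist_force: [1.1, -0.4, -1.2]
opening: 0.0255
```

```bash
python3 - <<'E'
from h import *
to([.491,.139,.26])
E
```

```text
clk 7.48 [ 0.4964 -0.0669  0.259 ] [-3.1411 -0.0085 -0.234 ] F [ 1.1 -0.4 -1.2] op 0.0255 j [ 0.26  0.04 -0.32  0.   -1.2   1.07]
[0.491, 0.139, 0.26] [-0.1765 -0.6633 -0.0046] rows 4.938373394328262
```

Call:
apply_moves(
  translation=[
    [-0.03,-0.1,0],
    [-0.07,-0.23,0],
    [-0.1,-0.36,0],
    [-0.13,-0.49,0],
    [-0.16,-0.6,0],
    [-0.176,-0.65,0],
    [-0.176,-0.663,0],
    [-0.176,-0.663,0],
    [-0.176,-0.663,0],
  ],
  spin=[0,0,0,0,0,0,0,0,0],
  fingers=[1,1,1,1,1,1,1,1,1],
)

```text
clock: 8.23
tcp_pos: [0.4907, 0.1384, 0.2579]
tool_rot: [3.141, -0.007, -0.234]
wrist_force: [-0.1, -0.6, -2.2]
opening: 0.0259
```

```bash
python3 - <<'E'
from h import *
to([.491,.139,.17])
for n,(x0,y0,x1,y1) in(('scene',(200,90,330,230)),('top',(190,170,310,280)),('wrist',(0,0,640,400))):
    f=grab_frame(n);c=f['img'][y0:y1,x0:x1];k=min(5,800/c.shape[1],600/c.shape[0]);cv2.imwrite(f'pics/{n}7.png',cv2.resize(c,None,fx=k,fy=k,interpolation=cv2.INTER_CUBIC))
    s=get_state()['tcp_pos']
    print(n,k,'ring',((proj(f,[.491,.139,.075])-[x0,y0])*k).round(),'bulb',((proj(f,s+[0,0,-.047])-[x0,y0])*k).round())
E
```

```text
clk 8.23 [0.4907 0.1384 0.2579] [ 3.141  -0.0074 -0.2336] F [-0.1 -0.6 -2.2] op 0.0259 j [ 0.67  0.06 -0.3   0.01 -1.2   0.67]
[0.491, 0.139, 0.17] [-0.0018 -0.0023  0.2931] rows 2.108527096452786
scene 4.285714285714286 ring [204. 416.] bulb [195. 232.]
top 5 ring [252. 285.] bulb [200. 243.]
wrist 1.25 ring [399. 218.] bulb [400. 282.]
```

View pics/scene7.png

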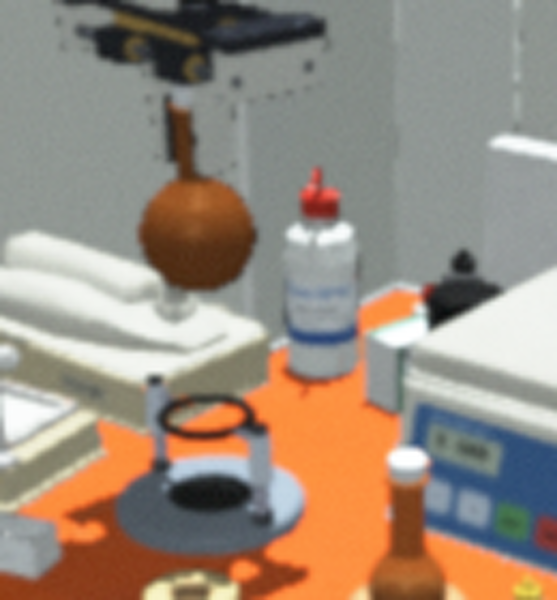

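View pics/wrist7.png

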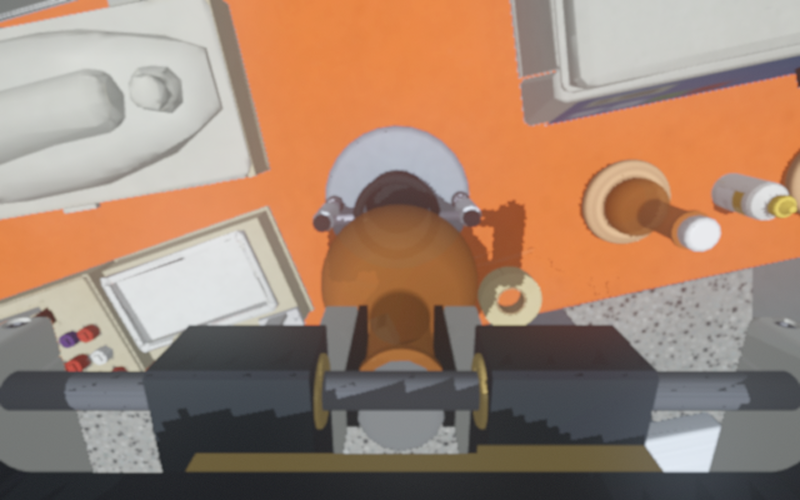

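View pics/top7.png

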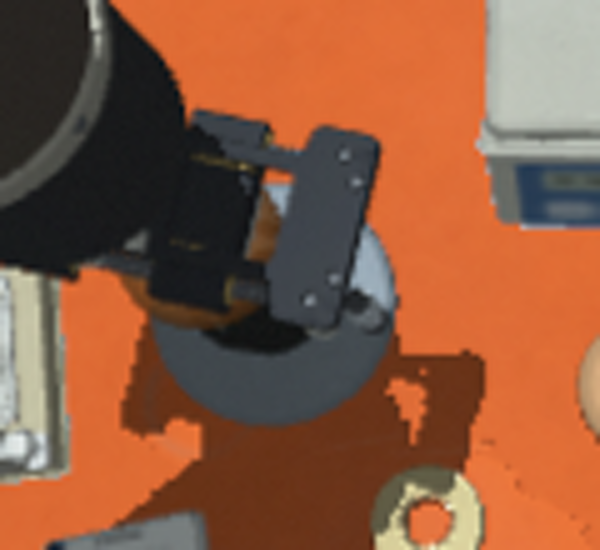

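Call:
apply_moves(
  translation=[
    [0,0,0.08],
    [0,0,0.16],
    [0,0,0.22],
    [0,0,0.26],
    [0,0,0.28],
    [0,0,0.28],
    [0,0,0.28],
  ],
  spin=[0,0,0,0,0,0,0],
  fingers=[1,1,1,1,1,1,1],
)

```text
clock: 8.97
tcp_pos: [0.4921, 0.1371, 0.1749]
tool_rot: [-3.141, -0.009, -0.236]
wrist_force: [0.5, 0.3, -1.1]
opening: 0.0257
```

```bash
python3 - <<'E'
from h import *
to([.491,.139,.152],[.491,.139,.133])
for n,(x0,y0,x1,y1) in(('scene',(200,110,300,230)),('wrist',(220,80,420,330))):
    f=grab_frame(n);c=f['img'][y0:y1,x0:x1];k=min(5,800/c.shape[1],600/c.shape[0]);cv2.imwrite(f'pics/{n}8.png',cv2.resize(c,None,fx=k,fy=k,interpolation=cv2.INTER_CUBIC))
    s=get_state()['tcp_pos']
    print(n,k,'ring',((proj(f,[.491,.139,.075])-[x0,y0])*k).round(),'bulb',((proj(f,s+[0,0,-.047])-[x0,y0])*k).round())
E
```

```text
clk 8.97 [0.4921 0.1371 0.1749] [-3.1414 -0.0086 -0.236 ] F [ 0.5  0.3 -1.1] op 0.0257 j [ 0.66  0.13 -0.43  0.01 -1.01  0.67]
[0.491, 0.139, 0.152] [-0.0057 -0.0052  0.0765] rows 0.552785842335815
[0.491, 0.139, 0.133] [-0.0062 -0.0052  0.1398] rows 1.0073189927041537
scene 5 ring [238. 385.] bulb [237. 303.]
wrist 2.4 ring [237. 292.] bulb [240. 351.]
```

View pics/scene8.png

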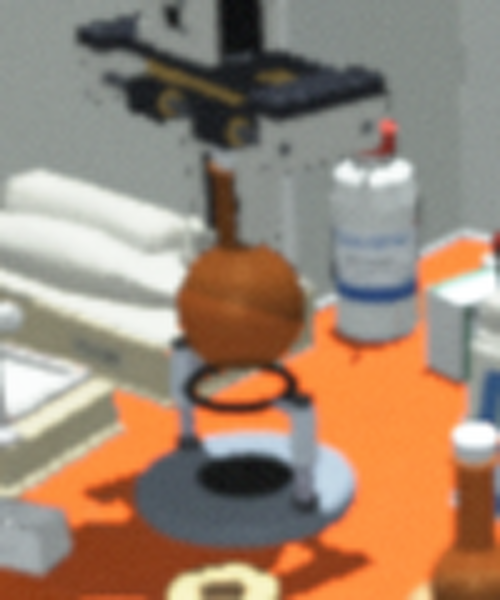

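View pics/wrist8.png

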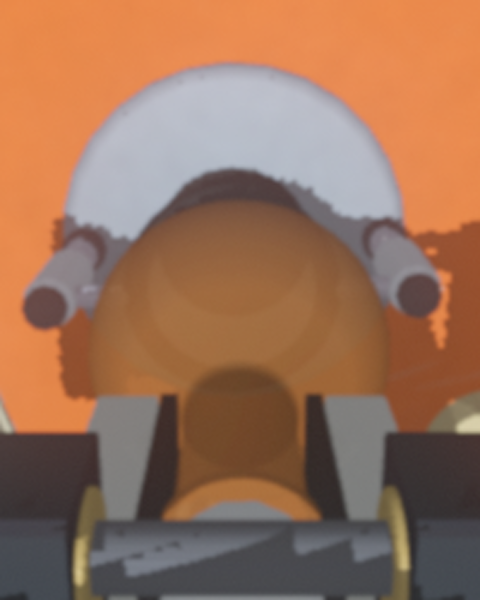

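```bash
python3 - <<'E'
from h import *
f=grab_frame('wrist')
P=lambda u,v:np.array([220+(u+.5)/2.4-.5,80+(v+.5)/2.4-.5])
a,b=ray(f,P(45,307),.089),ray(f,P(419,295),.089);print(a,b,(a+b)/2,np.linalg.norm(a-b))
# bulb lateral/centre at own height
z=get_state()['tcp_pos'][2]-.047;print(ray(f,P(239,348),z),get_state()['tcp_pos'])
E
```

```text
[0.50490226 0.19651647 0.089     ] [0.48209804 0.08454534 0.089     ] [0.49350015 0.14053091 0.089     ] 0.11426971215609233
[0.49342195 0.13806801 0.12856545] [0.49235848 0.13778595 0.17556545]
```

Call:
apply_moves(
  translation=[
    [-0.002,-0.006,0.01],
    [-0.002,-0.006,0.03],
    [-0.002,-0.006,0.05],
    [-0.002,-0.006,0.065],
    [-0.002,-0.006,0.08],
    [-0.002,-0.006,0.09],
    [-0.002,-0.006,0.09],
    [-0.002,-0.006,0.09],
  ],
  spin=[0,0,0,0,0,0,0,0],
  fingers=[1,1,1,1,1,1,1,1],
)

```text
clock: 9.78
tcp_pos: [0.4928, 0.1398, 0.1488]
tool_rot: [-3.14, -0.01, -0.235]
wrist_force: [-0.6, 0.6, 2.6]
opening: 0.0258
```

```bash
python3 - <<'E'
from h import *
to([.492,.1395,.142],[.492,.1395,.133])
print(get_state()['moment'])
for n,(x0,y0,x1,y1) in(('scene',(200,110,300,230)),('wrist',(220,80,420,330))):
    f=grab_frame(n);c=f['img'][y0:y1,x0:x1];k=min(5,800/c.shape[1],600/c.shape[0]);cv2.imwrite(f'pics/{n}9.png',cv2.resize(c,None,fx=k,fy=k,interpolation=cv2.INTER_CUBIC))
E
```

```text
clk 9.78 [0.4928 0.1398 0.1488] [-3.1399 -0.01   -0.2352] F [-0.6  0.6  2.6] op 0.0258 j [ 0.67  0.15 -0.46  0.01 -0.95  0.67]
[0.492, 0.1395, 0.142] [-0.0025  0.0017  0.0227] rows 0.16469520931203505
[0.492, 0.1395, 0.133] [-0.0028  0.0017  0.0527] rows 0.37983813416772677
[ 0.12975092  0.27938992 -0.0312169 ]
```

View pics/scene9.png

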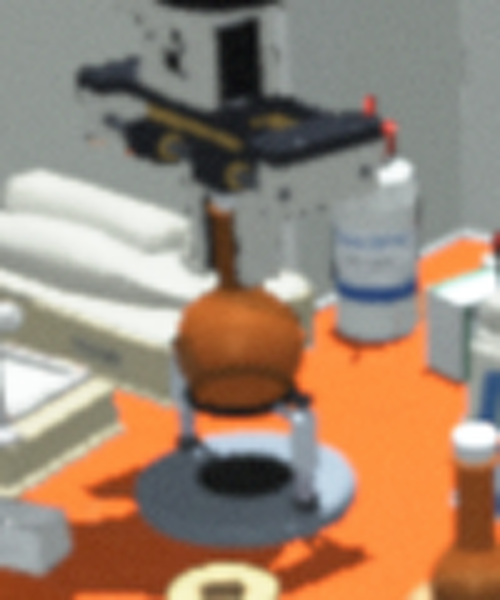

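View pics/wrist9.png

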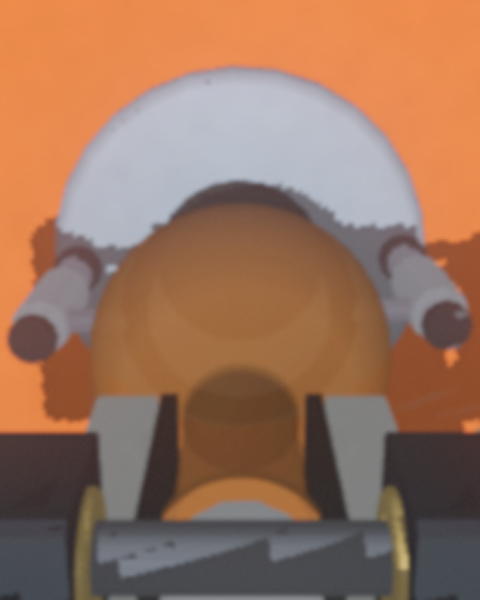

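The bulb rests on the ring all round with small side forces, and the vertical force has risen by about 4.4 N. That fits roughly 3 mm of sink, so I press on slowly.

Call:
apply_moves(
  translation=[
    [-0.002,0,0.007],
    [-0.002,0,0.014],
    [-0.002,0,0.021],
    [-0.002,0,0.028],
    [-0.002,0,0.035],
    [-0.002,0,0.042],
    [-0.002,0,0.049],
    [-0.002,0,0.055],
    [-0.002,0,0.055],
    [-0.002,0,0.055],
    [-0.002,0,0.055],
  ],
  spin=[0,0,0,0,0,0,0,0,0,0,0],
  fingers=[1,1,1,1,1,1,1,1,1,1,1],
  newtons=50,
)

```text
clock: 10.8
tcp_pos: [0.493, 0.1402, 0.1332]
tool_rot: [-3.139, -0.011, -0.235]
wrist_force: [-2.0, 0.4, 9.4]
opening: 0.0259
```

```bash
python3 - <<'E'
from h import *
to([.492,.1395,.132])
print(get_state()['moment'])
for n,(x0,y0,x1,y1) in(('scene',(200,110,300,230)),('wrist',(220,80,420,330))):
    f=grab_frame(n);c=f['img'][y0:y1,x0:x1];k=min(5,800/c.shape[1],600/c.shape[0]);cv2.imwrite(f'pics/{n}10.png',cv2.resize(c,None,fx=k,fy=k,interpolation=cv2.INTER_CUBIC))
E
```

```text
clk 10.80 [0.493  0.1402 0.1332] [-3.1388 -0.0114 -0.2349] F [-2.   0.4  9.4] op 0.0259 j [ 0.67  0.17 -0.48  0.01 -0.91  0.66]
[0.492, 0.1395, 0.132] [-0.0026  0.003   0.004 ] rows 0.04058647262438097
[ 0.1336191   0.70407219 -0.0469171 ]
```

View pics/scene10.png

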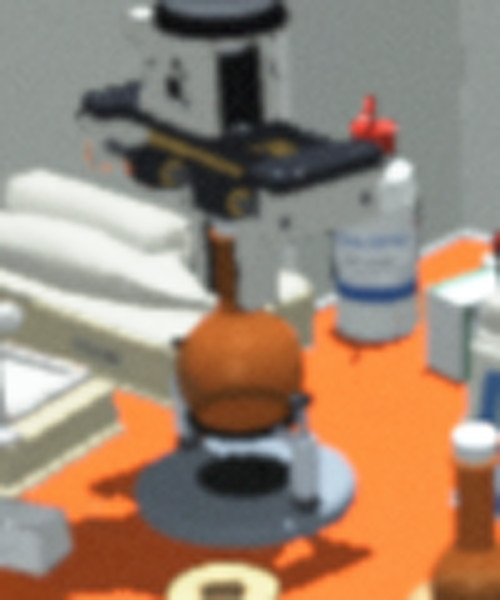

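View pics/wrist10.png

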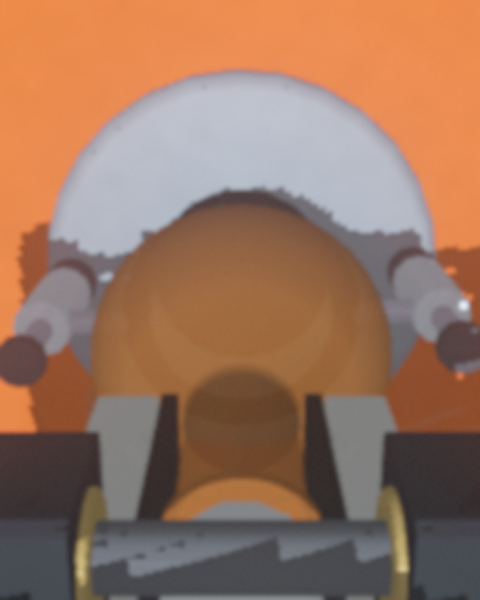

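Call:
apply_moves(
  translation=[
    [-0.003,0.002,0.003],
    [-0.004,0.002,0.004],
    [-0.004,0.002,0.004],
    [-0.004,0.002,0.004],
    [-0.004,0.002,0.004],
    [-0.004,0.002,0.004],
    [-0.004,0.002,0.004],
    [-0.004,0.002,0.004],
  ],
  spin=[0,0,0,0,0,0,0,0],
  fingers=[1,1,1,1,1,1,1,1],
)

```text
clock: 11.57
tcp_pos: [0.4925, 0.1404, 0.1329]
tool_rot: [-3.138, -0.013, -0.234]
wrist_force: [-0.7, 0.3, 10.0]
opening: 0.0257
```

```bash
python3 - <<'E'
from h import *
to([.492,.1395,.132])
f=grab_frame('scene');cv2.imwrite('pics/s11.png',cv2.resize(f['img'][110:290,200:410],(700,600)))
f=grab_frame('wrist');c=f['img'][80:330,220:420];cv2.imwrite('pics/w11.png',cv2.resize(c,None,fx=2.4,fy=2.4))
to([.492,.1395,.132])
E
```

```text
clk 11.57 [0.4925 0.1404 0.1329] [-3.1376 -0.0132 -0.2344] F [-0.7  0.3 10. ] op 0.0257 j [ 0.67  0.17 -0.49  0.01 -0.9   0.66]
[0.492, 0.1395, 0.132] [-0.0011  0.0033  0.0031] rows 0.03331193668830082
clk 11.67 [0.4925 0.1404 0.1329] [-3.1376 -0.0132 -0.2343] F [-1.9  1.4 10.5] op 0.0255 j [ 0.67  0.17 -0.49  0.01 -0.9   0.66]
[0.492, 0.1395, 0.132] [-0.0011  0.0032  0.0031] rows 0.03319467326386988
```

View pics/s11.png

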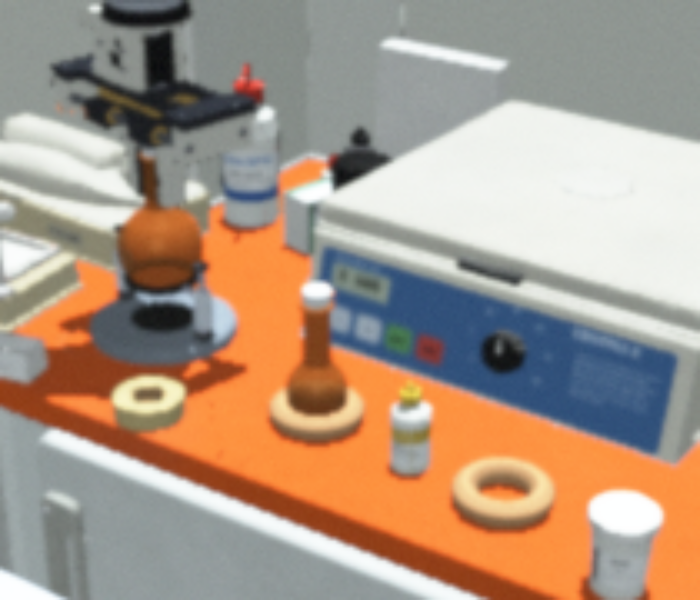

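The ring is down about 19 mm, the pose is steady, and nothing else has moved. I am handing it in.

```bash
python3 -c "
from bench import *
print(sign_off())"
```

```text
the job is handed in; nothing more can be done
None
```

I gripped the larger flask by its neck, lifted it out of its cork ring and seated it in the cradle ring. I then pressed it straight down and handed the job in at about 11.7 s, still holding it at a 50 N grip setting.

**Ring travel:** the ring is down about 19 mm of 24 mm, worked out from how far the tool moved after contact. The force agrees: the wrist reads about 10 N plus roughly 2 N of flask weight, which gives about 19–20 mm. I could not see the travel directly in the pictures.

**Flask:** there was no visible slip in the grip, and side forces stayed at about 2 N or less. The tool is tilted about 0.8° from vertical, which I had no way to correct, so the flask probably leans by about the same amount.

**Other items:** the last scene picture shows the smaller flask, dropper, tape and cup where they were. The carton and jar were only partly in view.

**Disagreement:** the three cameras differed by up to about 6 mm on where the cradle and flask were. I relied mainly on the top and wrist views, and the low side forces on contact support that choice.

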